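# Make up two cocoa gift cartons

## Task

Make up the two gift cartons from the stock on the packing bench, one item to a compartment, each standing upright on the carton's floor and let go: the red cocoa tin and the gold-lidded jar of dark spread go into the brown kraft carton; the cream cocoa tin, the green-lidded jar of pale spread and the amber syrup with the black cap go into the blue carton, the syrup in its narrow end compartment and the tin and jar in the wide ones, whichever way round. Leave the spare berry syrup with the white cap, the red-lidded tub and the heat gun where they are, and keep both cartons standing flat on the bench.

Things in the scene. Friction and masses are not known exactly. Their poses are not given: they have to be found in the camera images.
- kraft_box: Open gift carton, brown kraft board, TWO compartments in a row, 172 mm (y) by 88 mm (x). Compartments 80 x 80 mm inside, centres at y = -42 and +42 mm, x = 0. Board 4 mm; rim 30, partitions 27, inner floor 4 mm above the table. Loose, 0.30 kg. Origin: underside centre; y along the row, roughly to the robot's left (yaw within 0.3 rad).
- blue_box: Open blue gift carton, THREE compartments in a row, 236 mm (y) by 88 mm (x). Two 80 x 80 mm inside, centres y = -74 and +10 mm; a narrow one at the +y end, 60 mm (y) by 80 (x), centre y = +84; all x = 0. Board 4 mm; rim 30, partitions 27, inner floor 4 mm above the table. Loose, 0.40 kg. Origin: underside centre; y along the row, roughly to the robot's left (yaw within 0.3 rad).
- red_tin: Loose cylindrical metal cocoa tin, 62 mm diameter, 85 mm high, standing upright, about 0.26 kg: red with a red lid and a cream band round the middle. Origin at the centre of its underside, z up; its yaw means nothing.
- cream_tin: Loose cylindrical metal cocoa tin, 62 mm diameter, 85 mm high, standing upright, about 0.26 kg: cream with a cream lid and a dark brown band round the middle. Origin at the centre of its underside, z up; its yaw means nothing.
- dark_jar: Loose round glass jar of spread, 58 mm diameter, 72 mm high including its screw lid (lid 56 mm diameter, the top 20 mm), standing upright, about 0.28 kg: dark brown chocolate spread, white label, gold (brass) lid. Origin at the centre of its underside, z up; its yaw means nothing.
- pale_jar: Loose round glass jar of spread, 58 mm diameter, 72 mm high including its screw lid (lid 56 mm diameter, the top 20 mm), standing upright, about 0.28 kg: pale cream spread, white label, green lid. Origin at the centre of its underside, z up; its yaw means nothing.
- amber_syrup: Loose round syrup bottle, 92 mm high, standing upright, about 0.17 kg: straight body 42 mm diameter up to a height of 66 mm, then a shoulder and a screw cap 28 mm in diameter (the top 18 mm); amber-brown bottle, white label, BLACK cap; goes into the blue carton. Origin at the centre of its underside, z up; its yaw means nothing.
- berry_syrup: Loose round syrup bottle, 92 mm high, standing upright, about 0.17 kg: straight body 42 mm diameter up to a height of 66 mm, then a shoulder and a screw cap 28 mm in diameter (the top 18 mm); berry-pink bottle, white label, WHITE cap; spare stock that stays where it is. Origin at the centre of its underside, z up; its yaw means nothing.
- tub: Bystander: round white plastic tub with an overhanging red lid, 112 mm diameter, 84 mm high, 0.7 kg, on the table. Origin at the centre of its underside.
- heat_gun: Bystander: yellow and black cordless heat gun lying on its side, about 220 mm long (along its own x, steel nozzle towards -x) by 200 mm (its handle and battery towards its own -y) and 64 mm high, 0.75 kg. Origin on the table under the rear end of the barrel.
Mind the look-alikes: they are no part of the job. What is shaped like the dark_jar but purple is not meant. What is shaped like the red_tin but purple is not meant.

How it is judged (in metres and radians):
At the end, for the whole second after the job is handed in: Each item in its named carton, in its own compartment (centre within 14 mm along the row), underside under 12 mm above the carton's, within 7 deg of upright, at rest; syrup in the narrow end. Cartons flat, at rest. Berry syrup upright; it, tub and heat gun within 30 mm of their start ((y of red_tin in the frame of kraft_box between -0.056 and -0.028 m or y of red_tin in the frame of kraft_box between 0.028 and 0.056 m) and x of red_tin in the frame of kraft_box between -0.024 and 0.024 m and z of red_tin in the frame of kraft_box between -0.004 and 0.012 m and angle between each of red_tin, dark_jar, cream_tin, pale_jar, amber_syrup, berry_syrup's own z axis and vertical below 0.12 rad and linear speed of each of red_tin, dark_jar, cream_tin, pale_jar, amber_syrup, kraft_box, blue_box below 0.02 m/s and (y of dark_jar in the frame of kraft_box between -0.056 and -0.028 m or y of dark_jar in the frame of kraft_box between 0.028 and 0.056 m) and x of dark_jar in the frame of kraft_box between -0.024 and 0.024 m and z of dark_jar in the frame of kraft_box between -0.004 and 0.012 m and (y of cream_tin in the frame of blue_box between -0.088 and -0.06 m or y of cream_tin in the frame of blue_box between -0.004 and 0.024 m) and x of cream_tin in the frame of blue_box between -0.024 and 0.024 m and z of cream_tin in the frame of blue_box between -0.004 and 0.012 m and (y of pale_jar in the frame of blue_box between -0.088 and -0.06 m or y of pale_jar in the frame of blue_box between -0.004 and 0.024 m) and x of pale_jar in the frame of blue_box between -0.024 and 0.024 m and z of pale_jar in the frame of blue_box between -0.004 and 0.012 m and y of amber_syrup in the frame of blue_box between 0.07 and 0.098 m and x of amber_syrup in the frame of blue_box between -0.024 and 0.024 m and z of amber_syrup in the frame of blue_box between -0.004 and 0.012 m and angle between each of kraft_box, blue_box's own z axis and vertical below 0.06 rad and height (world z) of each of kraft_box, blue_box below 0.008 m and distance of each of berry_syrup, tub, heat_gun from where it was at the start of the episode below 0.03 m); the robot touches nothing.
It fails at once if the spare berry syrup is moved more than 30 mm (distance of berry_syrup from where it was at the start of the episode above 0.03 m).
It fails at once if the tub is moved more than 30 mm (distance of tub from where it was at the start of the episode above 0.03 m).
It fails at once if the heat gun is moved more than 30 mm (distance of heat_gun from where it was at the start of the episode above 0.03 m).
It also fails if it takes over 128 s, if anything falls off the work surface, if the arm or the gripper's body presses on something with over 40 N, if the wrist force passes 120 N, or if a joint passes its speed limit or range.

## Robot

A 6-joint arm with a two-finger parallel gripper is mounted at the origin on the work surface. World frame = base frame: x ahead of the robot, y to its left, z up, the work surface at z = 0. Lengths are in mm, angles in rad, forces in N, time in s.
With the tool pointing down it reaches from about 350 to 775 mm from the base axis. Payload 7.3 kg.
Tool frame: the origin (TCP) lies at the very end of the fingers, on their centre line; the grasp point (between the pads) lies 19 mm behind it; z points along the fingers, y is the line along which they close (so a half turn about z gives the same grasp; the last joint's range is limited). The gripper opens to 92 mm and grips with 3 to 60 N. Pads are 19 mm wide; open, the fingers measure 130 mm over their backs; the gripper's body (75 mm by 190 mm) begins 47 mm behind the grasp point.
Start: joints at [0.992, 0.342, 1.524, -0, 1.275, -0.146], TCP at [220.181, 476.619, 226.741] pointing down, gripper open.
Joint ranges: [-2.53, 2.53], [-0.77, 2.02], [0.04, 2.7], [-1, 4.14], [0.28, 2.66], [-3.11, 3.11]. Speed limits (rad/s): [2.57, 2.57, 3.14, 3.14, 3.14, 3.14].

## Interface

Orientations are given as a rotation vector (axis times angle).
In Python, from rig import readout, viewer, ctrl gives the robot as it stands.
- The arm moves only by the shell command python3 -m handwheel 'ROWS' [FORCE]. ROWS is a JSON object whose one key "increments" holds a list of rows, each an object of numbers: "wx", "wy", "wz": the turn, a rotation vector about the tool's x, y, z in degrees; "tx", "ty", "tz": the shift along the tool's x, y, z in m; "jaw": the opening, from -1 (shut) to 1 (fully open). A call has exactly 5 rows; each row shifts and turns the commanded pose from where the row before left it, along the tool's axes as they then stand; what a row does not reach is not made up. A row lasts 1/8 s, in which the tool goes at most 62.5 mm and 10.7 degrees, less where a joint would pass 70% of its speed; a pose out of reach is approached as far as the arm can. A call is refused whole if a number of a shift passes 0.0625 or a number of a turn 10.7, either way. A call with a gripper value outside its range is refused whole. The fingers move at their own pace and stop on an object; FORCE is the grip in N (left out, the last holds). Time passes only in rows, so rows that do not move let the fingers close, or fill a call up. It gives the time, the measured TCP pose, the force, the opening and the grip force at its end, in the units of the state.
- readout.sense(): the state, without advancing time (a new reading comes with each control period).
- viewer.read_camera(name): name is "scene" or "top"; returns (picture, depth): 400x640x3 uint8, red, green, blue; 400x640 float32, mm along the optical axis (not along the pixel's ray), 0 where there is no reading.
- viewer.get_calibration(name): a dict with "fovy" (degrees; the focal length in pixels is half the picture's height over the tangent of half this angle, whatever the lens; pixels are square), "cx", "cy" (the principal point, pixels), "distortion" ([k1, k2, p1, p2, k3] as OpenCV has them; the pictures are not rectified), "R" (3x3) and "t" (3): a world point X has camera coordinates R X + t. Camera axes: x right, y down, z forward; pixel columns grow to the right and rows downward; lengths in mm; the calibration is good to about 2 mm. A picture is of the moment at which its call begins. get_calibration takes no time and is no camera call.
- ctrl.hand_in(): hands the job in; it is judged then, once.
The state is a dict: "clock": time; "joints": joint angles; "qd": joint speeds; "joint_efforts": joint torques, N m; "tool_pos": TCP position; "tcp_rot": TCP orientation; "force": force on the tool from outside, world axes, zero at the start; "torque": the same for the moment, N m; "width": opening from 0.0 (shut) to 1.0 (fully open); "finger_force": force on a finger pad.
Only numpy, scipy, OpenCV 4.12 (cv2) and the standard library are available. Lean on these libraries where they do the work, as an engineer would, in place of code of your own. Each camera call takes 0.05 s, during which the arm holds its last target. There are 200 camera calls.

## Working session

There is one attempt and no reset: what is moved stays moved. The work goes in short steps, Python scripts to look and compute and a shell command to move; the robot and the scene stay as the last step left them, time stands still between calls to the robot, and variables do not carry over. Pictures are saved under pics/ and viewed, at most 14 in all, crops included, and the job is handed in when it is done.

```bash
mkdir -p pics; cat > h.py <<'E'
import numpy as np,cv2
from rig import readout,viewer,ctrl
def grab(n):
    im,d=viewer.read_camera(n);c=viewer.get_calibration(n)
    np.savez(f'/tmp/{n}.npz',im=im,d=d);return im,d,c
def K(c):
    f=200/np.tan(np.radians(c['fovy'])/2)
    return np.array([[f,0,c['cx']],[0,f,c['cy']],[0,0,1.]])
def cloud(d,c):
    v,u=np.mgrid[0:400,0:640]
    p=cv2.undistortPoints(np.stack([u,v],-1).reshape(-1,1,2).astype(float),K(c),np.array(c['distortion'])).reshape(400,640,2)
    X=np.dstack([p*d[...,None],d])
    return (X-np.array(c['t']))@np.array(c['R'])
E
python3 - <<'E'
from h import *
for n in('scene','top'):
    im,d,c=grab(n);cv2.imwrite(f'pics/{n}0.png',im[...,::-1]);P=cloud(d,c);np.save(f'/tmp/P{n}.npy',P)
    print(n,c, (d==0).mean(), -np.array(c['R']).T@np.array(c['t']))
s=readout.sense();print(s)
E
```

```text
scene {'fovy': 44.253210923384266, 'cx': 319.93361942707696, 'cy': 195.39990437930348, 'distortion': array([-0.01586852,  0.        ,  0.        ,  0.        ,  0.        ]), 'R': array([[ 0.87236546,  0.48839815,  0.02111261],
       [ 0.34170959, -0.57833072, -0.74078886],
       [-0.34958984,  0.653453  , -0.67140608]]), 't': array([-518.93562517, -163.93404947, 1590.96664636])} 0.00524609375 [1064.90512282 -880.98281893  957.70025458]
top {'fovy': 56.57585234813894, 'cx': 317.41246439652036, 'cy': 197.13094313461957, 'distortion': array([0.01927499, 0.        , 0.        , 0.        , 0.        ]), 'R': array([[ 6.69236047e-02, -9.97757702e-01, -8.94525803e-04],
       [-9.75708358e-01, -6.52571757e-02, -2.09128432e-01],
       [ 2.08601129e-01,  1.48684248e-02, -9.77887774e-01]]), 't': array([ -30.36366627,  578.78934013, 1227.96698794])} 0.00413671875 [ 310.60634278  -10.78335898 1321.82805044]
{'clock': 0.1, 'joints': array([ 9.92025383e-01,  3.42666865e-01,  1.52489327e+00, -3.77296735e-05,
        1.27540132e+00, -1.46024032e-01]), 'qd': array([ 0.00019702, -0.00115782, -0.00176255, -0.00090256,  0.00062691,
        0.00146881]), 'joint_efforts': array([ 8.21707272e-04, -4.32002914e+01, -2.44695532e+01,  7.17254123e-02,
        5.26206032e-02, -7.64419269e-05]), 'tool_pos': array([219.97420903, 476.30514526, 226.11713824]), 'tcp_rot': array([-6.74351613e-01, -3.06790049e+00,  2.03025519e-03]), 'force': array([-0.68529961,  0.03545908,  0.42027553]), 'torque': array([-0.0598176 , -0.03827216, -0.03036357]), 'finger_force': 0.0, 'width': 0.9998961734105772}
```

View pics/top0.png

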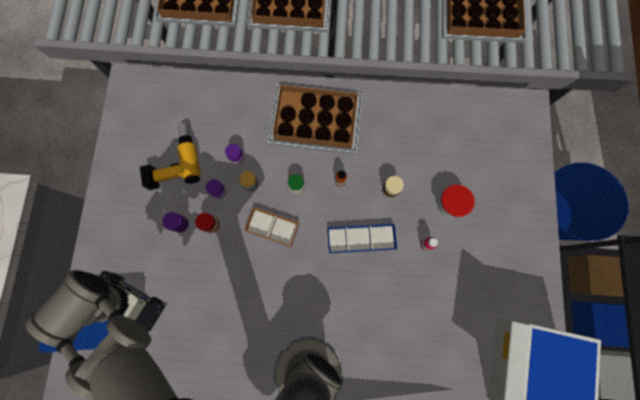

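View pics/scene0.png

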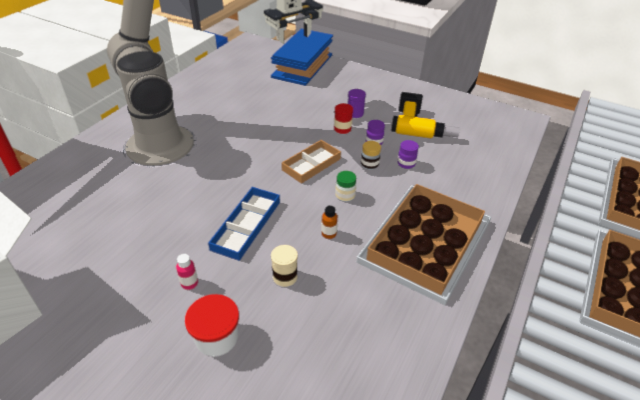

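Top view: red tin (206,222), dark gold-lid jar (248,180), green-lid jar (296,183), amber syrup (341,178), cream tin (394,186). The kraft carton is at (272,226) and the blue one at (362,237). Leave the berry syrup (431,243), tub (458,200), heat gun (175,165), and the purple look-alikes at (175,222), (215,188) and (234,152). I'll confirm these in an enlarged crop and measure them.

```bash
cat >> h.py <<'E'
H=dict(red_tin=85,cream_tin=85,dark_jar=72,pale_jar=72,amber=92,berry=92,tub=84)
R=dict(red_tin=31,cream_tin=31,dark_jar=28,pale_jar=28,amber=14,berry=14,tub=56)
def top_of(P,seed,h,tol=8,rad=16):
    u,v=seed;m=np.zeros(P.shape[:2],bool);m[v-rad:v+rad,u-rad:u+rad]=1
    z=P[...,2];m&=(abs(z-h)<tol)
    n,l=cv2.connectedComponents(m.astype(np.uint8));
    if n<2:return None
    k=max(range(1,n),key=lambda i:(l==i).sum());q=P[l==k]
    (c,r)=cv2.minEnclosingCircle(q[:,:2].astype(np.float32))
    return np.round([*c,r,np.median(q[:,2]),*(q[:,:2].max(0)+q[:,:2].min(0))/2,len(q)],1)
def box(P,seed,L,win=(45,30)):
    u,v=seed;m=np.zeros(P.shape[:2],bool);m[v-win[1]:v+win[1],u-win[0]:u+win[0]]=1
    z=P[...,2];m&=(z>22)&(z<36);q=P[m]
    r=cv2.minAreaRect(q[:,:2].astype(np.float32));return r,len(q),np.median(q[:,2])
E
python3 - <<'E'
from h import *
P=np.load('/tmp/Ptop.npy')
S=dict(red_tin=(206,222),dark_jar=(248,180),pale_jar=(296,183),amber=(341,178),cream_tin=(394,186),berry=(431,243))
for k,s in S.items(): print(k,top_of(P,s,H[k]))
print('tub',top_of(P,(458,200),84,8,25))
for k,s in dict(p1=(175,222),p2=(215,188),p3=(234,152)).items(): print(k,top_of(P,s,85),top_of(P,s,72))
print(box(P,(272,226),172,(30,24)));print(box(P,(362,237),236,(40,20)))
print('table z',np.median(P[270:300,350:420,2]), P[240:262,160:240,2].max())
im=np.load('/tmp/top.npz')['im'][130:270,130:470]
cv2.imwrite('pics/crop0.png',cv2.resize(im,(799,329),interpolation=3)[...,::-1])
E
```

```text
red_tin [465.7 381.8  31.   84.6 466.2 381.4 267. ]
dark_jar [625.9 257.   28.6  71.1 625.3 255.5 199. ]
pale_jar [626.9  88.6  27.6  71.7 626.2  87.9 198. ]
amber [658.6 -68.2  14.1  90.9 658.7 -69.3  51. ]
cream_tin [ 637.  -251.3   31.1   84.7  637.1 -252.4  251. ]
berry [ 447.5 -382.    13.5   91.7  447.7 -381.9   60. ]
tub [ 595.6 -466.4   55.8   83.9  596.  -466.5  831. ]
p1 [459.6 491.9  33.4  84.5 460.7 491.9 292. ] [451.6 473.9  23.1  73.  451.6 472.3  25. ]
p2 [609.5 361.3   0.   77.4 609.5 361.3   1. ] [590.2 370.2  28.7  71.6 588.4 368.2 202. ]
p3 [728.  318.9   0.   79.7 728.  318.9   1. ] [723.6 319.2  27.7  71.3 723.3 319.  195. ]
(((471.11700439453125, 162.97811889648438), (172.65505981445312, 88.36261749267578), 74.8283462524414), 226, np.float64(28.922725012466476))
(((451.97698974609375, -154.92367553710938), (88.66242218017578, 236.07586669921875), 7.180157661437988), 309, np.float64(28.699566171852915))
table z -0.23529649567659855 1321.828050442611
```

View pics/crop0.png

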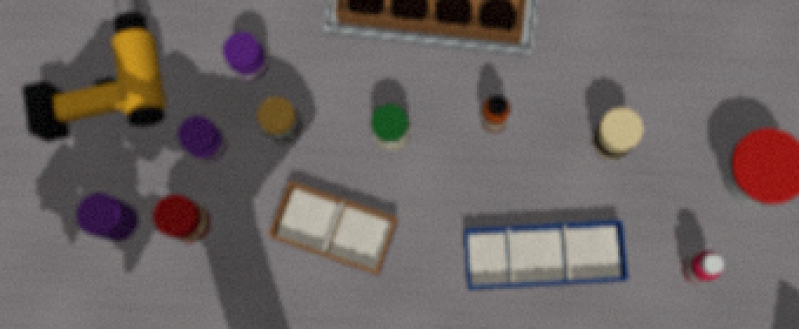

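The crop confirms the identities: gold lid (277,117), green lid (390,123), black cap (496,105), cream lid (621,130) and red lid (178,216). The purple items at (105,215), (200,137) and (244,53) are decoys, and the blue carton's narrow compartment is on the left. Every height, radius and carton size matches the specification.

The jaws will close along world x (ψ=0), so tx=+y, ty=+x and tz=-z. First I'll turn the tool and go over the red tin.

```bash
python3 -m handwheel '{"increments":[{"wz":10.7,"jaw":1},{"wz":10.7,"jaw":1},{"wz":10.7,"jaw":1},{"wz":10.7,"jaw":1},{"wz":10.7,"jaw":1}]}' 30
python3 -m handwheel '{"increments":[{"wz":10.7,"jaw":1},{"wz":1,"jaw":1},{"tx":-0.018,"ty":0.049,"jaw":1},{"tx":-0.019,"ty":0.049,"jaw":1},{"tx":-0.019,"ty":0.049,"jaw":1}]}' 30
python3 -m handwheel '{"increments":[{"tx":-0.019,"ty":0.049,"jaw":1},{"tx":-0.019,"ty":0.049,"jaw":1},{"tz":0.04,"jaw":1},{"tz":0.04,"jaw":1},{"jaw":1}]}' 30
python3 -c "
from rig import readout;print(readout.sense())"
```

```text
{'clock': 0.1, 'joints': array([ 9.92025383e-01,  3.42666865e-01,  1.52489327e+00, -3.77296735e-05,
        1.27540132e+00, -1.46024032e-01]), 'qd': array([ 0.00019702, -0.00115782, -0.00176255, -0.00090256,  0.00062691,
        0.00146881]), 'joint_efforts': array([ 8.21707272e-04, -4.32002914e+01, -2.44695532e+01,  7.17254123e-02,
        5.26206032e-02, -7.64419269e-05]), 'tool_pos': array([219.97420903, 476.30514526, 226.11713824]), 'tcp_rot': array([-6.74351613e-01, -3.06790049e+00,  2.03025519e-03]), 'force': array([-0.68529961,  0.03545908,  0.42027553]), 'torque': array([-0.0598176 , -0.03827216, -0.03036357]), 'finger_force': 0.0, 'width': 0.9998961734105772}invalid input at $.increments[0]: expected keys wx, wy, wz, tx, ty, tz, jaw
invalid input at $.increments[0]: expected keys wx, wy, wz, tx, ty, tz, jaw
invalid input at $.increments[0]: expected keys wx, wy, wz, tx, ty, tz, jaw
```

All seven keys have to be present in each row.

```bash
python3 -m handwheel '{"increments":[{"wx":0,"wy":0,"wz":10.7,"tx":0,"ty":0,"tz":0,"jaw":1},{"wx":0,"wy":0,"wz":10.7,"tx":0,"ty":0,"tz":0,"jaw":1},{"wx":0,"wy":0,"wz":10.7,"tx":0,"ty":0,"tz":0,"jaw":1},{"wx":0,"wy":0,"wz":10.7,"tx":0,"ty":0,"tz":0,"jaw":1},{"wx":0,"wy":0,"wz":10.7,"tx":0,"ty":0,"tz":0,"jaw":1}]}' 30
python3 -m handwheel '{"increments":[{"wx":0,"wy":0,"wz":10.7,"tx":0,"ty":0,"tz":0,"jaw":1},{"wx":0,"wy":0,"wz":1,"tx":0,"ty":0,"tz":0,"jaw":1},{"wx":0,"wy":0,"wz":0,"tx":-0.018,"ty":0.049,"tz":0,"jaw":1},{"wx":0,"wy":0,"wz":0,"tx":-0.019,"ty":0.049,"tz":0,"jaw":1},{"wx":0,"wy":0,"wz":0,"tx":-0.019,"ty":0.049,"tz":0,"jaw":1}]}' 30
python3 -m handwheel '{"increments":[{"wx":0,"wy":0,"wz":0,"tx":-0.019,"ty":0.049,"tz":0,"jaw":1},{"wx":0,"wy":0,"wz":0,"tx":-0.019,"ty":0.049,"tz":0,"jaw":1},{"wx":0,"wy":0,"wz":0,"tx":0,"ty":0,"tz":0.04,"jaw":1},{"wx":0,"wy":0,"wz":0,"tx":0,"ty":0,"tz":0.04,"jaw":1},{"wx":0,"wy":0,"wz":0,"tx":0,"ty":0,"tz":0,"jaw":1}]}' 30
```

```text
clock: 0.72
tool_pos: [220.0, 476.4, 226.3]
tcp_rot: [1.991, 2.43, -0.001]
force: [1.4, 0.7, 0.8]
width: 0.998
finger_force: 0.0
clock: 1.35
tool_pos: [368.4, 420.0, 226.6]
tcp_rot: [-2.216, -2.226, 0.0]
force: [-0.1, 0.3, 0.5]
width: 1.0
finger_force: 0.0
clock: 1.98
tool_pos: [463.5, 381.3, 143.6]
tcp_rot: [-2.217, -2.223, 0.011]
force: [-0.2, 0.5, 1.1]
width: 0.999
finger_force: 0.0
```

```bash
python3 -m handwheel '{"increments":[{"wx":0,"wy":0,"wz":0,"tx":0,"ty":0.001,"tz":0.045,"jaw":1},{"wx":0,"wy":0,"wz":0,"tx":0,"ty":0,"tz":0.035,"jaw":1},{"wx":0,"wy":0,"wz":0,"tx":0,"ty":0,"tz":0.015,"jaw":1},{"wx":0,"wy":0,"wz":0,"tx":0,"ty":0,"tz":0,"jaw":1},{"wx":0,"wy":0,"wz":0,"tx":0,"ty":0,"tz":0,"jaw":1}]}' 30
```

```text
clock: 2.6
tool_pos: [467.3, 383.4, 53.7]
tcp_rot: [2.22, 2.222, 0.005]
force: [0.6, 0.4, -0.1]
width: 0.998
finger_force: 0.0
```

```bash
python3 -m handwheel '{"increments":[{"wx":0,"wy":0,"wz":0,"tx":-0.001,"ty":-0.001,"tz":0.002,"jaw":1},{"wx":0,"wy":0,"wz":0,"tx":0,"ty":0,"tz":0,"jaw":-1},{"wx":0,"wy":0,"wz":0,"tx":0,"ty":0,"tz":0,"jaw":-1},{"wx":0,"wy":0,"wz":0,"tx":0,"ty":0,"tz":0,"jaw":-1},{"wx":0,"wy":0,"wz":0,"tx":0,"ty":0,"tz":0,"jaw":-1}]}' 30
python3 -m handwheel '{"increments":[{"wx":0,"wy":0,"wz":0,"tx":0,"ty":0,"tz":0,"jaw":-1},{"wx":0,"wy":0,"wz":0,"tx":0,"ty":0,"tz":-0.005,"jaw":-1},{"wx":0,"wy":0,"wz":0,"tx":0,"ty":0,"tz":-0.025,"jaw":-1},{"wx":0,"wy":0,"wz":0,"tx":0,"ty":0,"tz":-0.03,"jaw":-1},{"wx":0,"wy":0,"wz":0,"tx":0,"ty":0,"tz":0,"jaw":-1}]}' 30
```

```text
clock: 3.22
tool_pos: [465.7, 381.7, 50.0]
tcp_rot: [2.221, 2.221, 0.002]
force: [1.3, 0.6, 0.8]
width: 0.671
finger_force: 30.0
clock: 3.85
tool_pos: [466.0, 382.3, 111.6]
tcp_rot: [2.221, 2.221, 0.006]
force: [0.9, 0.4, -2.5]
width: 0.67
finger_force: 30.0
```

```bash
python3 -m handwheel '{"increments":[{"wx":0,"wy":0,"wz":0,"tx":-0.034,"ty":0.004,"tz":0,"jaw":-1},{"wx":0,"wy":0,"wz":0,"tx":-0.045,"ty":0.004,"tz":0,"jaw":-1},{"wx":0,"wy":0,"wz":0,"tx":-0.045,"ty":0.004,"tz":0,"jaw":-1},{"wx":0,"wy":0,"wz":0,"tx":-0.04,"ty":0.004,"tz":0,"jaw":-1},{"wx":0,"wy":0,"wz":0,"tx":-0.0145,"ty":0,"tz":0,"jaw":-1}]}' 30
python3 -m handwheel '{"increments":[{"wx":0,"wy":0,"wz":0,"tx":0,"ty":0,"tz":0,"jaw":-1},{"wx":0,"wy":0,"wz":0,"tx":0,"ty":0,"tz":0.015,"jaw":-1},{"wx":0,"wy":0,"wz":0,"tx":0,"ty":0,"tz":0.015,"jaw":-1},{"wx":0,"wy":0,"wz":0,"tx":0,"ty":0,"tz":0.01,"jaw":-1},{"wx":0,"wy":0,"wz":0,"tx":0,"ty":0,"tz":0,"jaw":-1}]}' 30
```

```text
clock: 4.47
tool_pos: [480.3, 201.1, 108.3]
tcp_rot: [-2.223, -2.218, 0.004]
force: [0.7, -0.1, -2.2]
width: 0.67
finger_force: 30.0
clock: 5.1
tool_pos: [480.4, 203.3, 68.4]
tcp_rot: [-2.22, -2.221, 0.003]
force: [0.4, -0.4, -3.7]
width: 0.669
finger_force: 30.0
```

```bash
python3 -m handwheel '{"increments":[{"wx":0,"wy":0,"wz":0,"tx":0,"ty":0.001,"tz":0.008,"jaw":-1},{"wx":0,"wy":0,"wz":0,"tx":0,"ty":0,"tz":0.004,"jaw":-1},{"wx":0,"wy":0,"wz":0,"tx":0,"ty":0,"tz":0.001,"jaw":-1},{"wx":0,"wy":0,"wz":0,"tx":0,"ty":0,"tz":0,"jaw":-1},{"wx":0,"wy":0,"wz":0,"tx":0,"ty":0,"tz":0,"jaw":-1}]}' 30
```

```text
clock: 5.72
tool_pos: [482.4, 203.2, 57.0]
tcp_rot: [2.221, 2.221, 0.001]
force: [0.1, 0.7, -2.2]
width: 0.669
finger_force: 30.0
```

```bash
python3 -m handwheel '{"increments":[{"wx":0,"wy":0,"wz":0,"tx":0,"ty":0,"tz":0.002,"jaw":-1},{"wx":0,"wy":0,"wz":0,"tx":0,"ty":0,"tz":0,"jaw":-1},{"wx":0,"wy":0,"wz":0,"tx":0,"ty":0,"tz":0,"jaw":0.7},{"wx":0,"wy":0,"wz":0,"tx":0,"ty":0,"tz":0,"jaw":0.7},{"wx":0,"wy":0,"wz":0,"tx":0,"ty":0,"tz":0,"jaw":0.7}]}' 30
python3 -m handwheel '{"increments":[{"wx":0,"wy":0,"wz":0,"tx":0,"ty":0,"tz":-0.025,"jaw":0.7},{"wx":0,"wy":0,"wz":0,"tx":0,"ty":0,"tz":-0.04,"jaw":0.7},{"wx":0,"wy":0,"wz":0,"tx":0.014,"ty":0.044,"tz":0,"jaw":1},{"wx":0,"wy":0,"wz":0,"tx":0.02,"ty":0.05,"tz":0,"jaw":1},{"wx":0,"wy":0,"wz":0,"tx":0.019,"ty":0.05,"tz":0,"jaw":1}]}' 30
python3 -m handwheel '{"increments":[{"wx":0,"wy":0,"wz":0,"tx":0,"ty":0,"tz":0,"jaw":1},{"wx":0,"wy":0,"wz":0,"tx":0,"ty":0,"tz":0.025,"jaw":1},{"wx":0,"wy":0,"wz":0,"tx":0,"ty":0,"tz":0.01,"jaw":1},{"wx":0,"wy":0,"wz":0,"tx":0,"ty":0,"tz":0,"jaw":1},{"wx":0,"wy":0,"wz":0,"tx":0,"ty":0,"tz":0,"jaw":1}]}' 30
```

```text
clock: 6.35
tool_pos: [482.4, 203.2, 55.0]
tcp_rot: [2.221, 2.221, 0.001]
force: [0.1, 0.3, -0.8]
width: 0.845
finger_force: 0.0
clock: 6.98
tool_pos: [627.7, 256.7, 120.3]
tcp_rot: [2.221, 2.221, 0.002]
force: [0.9, -0.3, 0.5]
width: 0.997
finger_force: 0.0
clock: 7.6
tool_pos: [626.5, 256.2, 85.9]
tcp_rot: [2.221, 2.221, 0.002]
force: [-0.2, 0.3, 0.4]
width: 1.001
finger_force: 0.0
```

```bash
python3 -m handwheel '{"increments":[{"wx":0,"wy":0,"wz":0,"tx":0,"ty":-0.0005,"tz":0.028,"jaw":1},{"wx":0,"wy":0,"wz":0,"tx":0,"ty":0,"tz":0.014,"jaw":1},{"wx":0,"wy":0,"wz":0,"tx":0,"ty":0,"tz":0.001,"jaw":1},{"wx":0,"wy":0,"wz":0,"tx":0,"ty":0,"tz":0,"jaw":1},{"wx":0,"wy":0,"wz":0,"tx":0,"ty":0,"tz":0,"jaw":1}]}' 30
python3 -m handwheel '{"increments":[{"wx":0,"wy":0,"wz":0,"tx":0,"ty":0,"tz":0,"jaw":-1},{"wx":0,"wy":0,"wz":0,"tx":0,"ty":0,"tz":0,"jaw":-1},{"wx":0,"wy":0,"wz":0,"tx":0,"ty":0,"tz":0,"jaw":-1},{"wx":0,"wy":0,"wz":0,"tx":0,"ty":0,"tz":0,"jaw":-1},{"wx":0,"wy":0,"wz":0,"tx":0,"ty":0,"tz":0,"jaw":-1}]}' 30
python3 -m handwheel '{"increments":[{"wx":0,"wy":0,"wz":0,"tx":0,"ty":0,"tz":-0.005,"jaw":-1},{"wx":0,"wy":0,"wz":0,"tx":0,"ty":0,"tz":-0.025,"jaw":-1},{"wx":0,"wy":0,"wz":0,"tx":0,"ty":0,"tz":-0.03,"jaw":-1},{"wx":0,"wy":0,"wz":0,"tx":0,"ty":0,"tz":0,"jaw":-1},{"wx":0,"wy":0,"wz":0,"tx":0,"ty":0,"tz":0,"jaw":-1}]}' 30
```

```text
clock: 8.22
tool_pos: [626.3, 256.3, 42.8]
tcp_rot: [2.221, 2.221, 0.003]
force: [-0.1, 0.4, -0.0]
width: 1.005
finger_force: 0.0
clock: 8.85
tool_pos: [626.2, 256.2, 41.9]
tcp_rot: [2.221, 2.221, 0.002]
force: [1.4, 0.8, -0.1]
width: 0.621
finger_force: 30.0
clock: 9.48
tool_pos: [624.7, 255.9, 100.2]
tcp_rot: [-2.22, -2.221, 0.003]
force: [0.2, 0.4, -4.1]
width: 0.621
finger_force: 30.0
```

```bash
python3 - <<'E'
from h import *
im,d,c=grab('top');P=cloud(d,c)
cv2.imwrite('pics/t1.png',cv2.resize(im[130:270,130:470],(799,329),interpolation=3)[...,::-1])
print(box(P,(272,226),172,(30,24)));print(top_of(P,(260,222),89))
E
```

```text
(((471.13616943359375, 163.4055938720703), (172.59759521484375, 88.07292175292969), 74.70883178710938), 197, np.float64(28.749972622138845))
[480.8 204.   30.6  88.8 480.7 202.1 255. ]
```

View pics/t1.png

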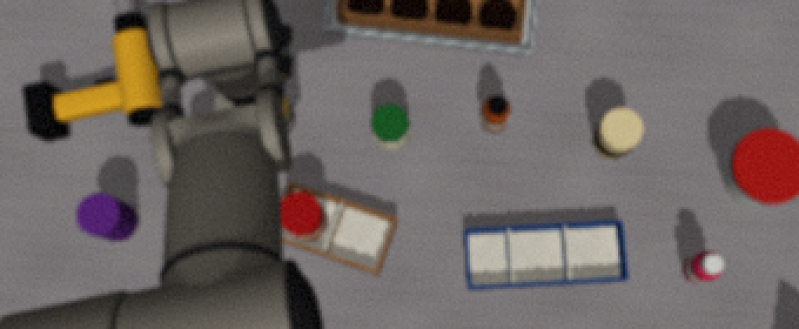

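The red tin is seated upright in the kraft carton's left compartment at (302,214), its top at 89 mm, and the carton hasn't moved. Next is the dark jar, routed clear of the tin.

```bash
python3 -m handwheel '{"increments":[{"wx":0,"wy":0,"wz":0,"tx":-0.044,"ty":-0.022,"tz":0,"jaw":-1},{"wx":0,"wy":0,"wz":0,"tx":-0.045,"ty":-0.022,"tz":0,"jaw":-1},{"wx":0,"wy":0,"wz":0,"tx":-0.045,"ty":-0.022,"tz":0,"jaw":-1},{"wx":0,"wy":0,"wz":0,"tx":0,"ty":-0.05,"tz":0,"jaw":-1},{"wx":0,"wy":0,"wz":0,"tx":0,"ty":-0.049,"tz":0,"jaw":-1}]}' 30
python3 -m handwheel '{"increments":[{"wx":0,"wy":0,"wz":0,"tx":0,"ty":0,"tz":0,"jaw":-1},{"wx":0,"wy":0,"wz":0,"tx":0,"ty":0,"tz":0.015,"jaw":-1},{"wx":0,"wy":0,"wz":0,"tx":0,"ty":0,"tz":0.015,"jaw":-1},{"wx":0,"wy":0,"wz":0,"tx":0,"ty":0,"tz":0.01,"jaw":-1},{"wx":0,"wy":0,"wz":0,"tx":0,"ty":0,"tz":0,"jaw":-1}]}' 30
```

```text
clock: 10.15
tool_pos: [458.4, 121.3, 100.4]
tcp_rot: [-2.222, -2.218, 0.003]
force: [-0.3, -0.4, -2.7]
width: 0.62
finger_force: 30.0
clock: 10.78
tool_pos: [460.3, 122.1, 60.7]
tcp_rot: [-2.22, -2.221, 0.002]
force: [-0.2, 0.8, -3.0]
width: 0.623
finger_force: 30.0
```

```bash
python3 -m handwheel '{"increments":[{"wx":0,"wy":0,"wz":0,"tx":0,"ty":0,"tz":0.008,"jaw":-1},{"wx":0,"wy":0,"wz":0,"tx":0,"ty":0,"tz":0.004,"jaw":-1},{"wx":0,"wy":0,"wz":0,"tx":0,"ty":0,"tz":0.002,"jaw":-1},{"wx":0,"wy":0,"wz":0,"tx":0,"ty":0,"tz":0,"jaw":-1},{"wx":0,"wy":0,"wz":0,"tx":0,"ty":0,"tz":0,"jaw":-1}]}' 30
```

```text
clock: 11.4
tool_pos: [460.8, 122.2, 47.9]
tcp_rot: [2.221, 2.221, 0.001]
force: [0.5, -0.4, -3.5]
width: 0.62
finger_force: 30.0
```

```bash
python3 -m handwheel '{"increments":[{"wx":0,"wy":0,"wz":0,"tx":0,"ty":0,"tz":0.0015,"jaw":-1},{"wx":0,"wy":0,"wz":0,"tx":0,"ty":0,"tz":0,"jaw":-1},{"wx":0,"wy":0,"wz":0,"tx":0,"ty":0,"tz":0,"jaw":0.7},{"wx":0,"wy":0,"wz":0,"tx":0,"ty":0,"tz":0,"jaw":0.7},{"wx":0,"wy":0,"wz":0,"tx":0,"ty":0,"tz":0,"jaw":0.7}]}' 30
python3 -m handwheel '{"increments":[{"wx":0,"wy":0,"wz":0,"tx":0,"ty":0,"tz":-0.025,"jaw":0.7},{"wx":0,"wy":0,"wz":0,"tx":0,"ty":0,"tz":-0.04,"jaw":0.7},{"wx":0,"wy":0,"wz":0,"tx":-0.01,"ty":0.055,"tz":0,"jaw":1},{"wx":0,"wy":0,"wz":0,"tx":-0.012,"ty":0.055,"tz":0,"jaw":1},{"wx":0,"wy":0,"wz":0,"tx":-0.012,"ty":0.055,"tz":0,"jaw":1}]}' 30
python3 -m handwheel '{"increments":[{"wx":0,"wy":0,"wz":0,"tx":0,"ty":0,"tz":0,"jaw":1},{"wx":0,"wy":0,"wz":0,"tx":0,"ty":0,"tz":0.025,"jaw":1},{"wx":0,"wy":0,"wz":0,"tx":0,"ty":0,"tz":0,"jaw":1},{"wx":0,"wy":0,"wz":0,"tx":0,"ty":0,"tz":0,"jaw":1},{"wx":0,"wy":0,"wz":0,"tx":0,"ty":0,"tz":0,"jaw":1}]}' 30
```

```text
clock: 12.02
tool_pos: [460.9, 122.2, 46.4]
tcp_rot: [2.221, 2.221, 0.001]
force: [-0.5, -0.4, -0.2]
width: 0.846
finger_force: 0.0
clock: 12.65
tool_pos: [627.4, 87.8, 111.7]
tcp_rot: [2.221, 2.221, 0.001]
force: [0.2, 1.0, 0.4]
width: 1.001
finger_force: 0.0
clock: 13.28
tool_pos: [626.1, 88.3, 87.5]
tcp_rot: [2.22, 2.221, 0.002]
force: [0.3, -0.8, -0.9]
width: 1.0
finger_force: 0.0
```

```bash
python3 -m handwheel '{"increments":[{"wx":0,"wy":0,"wz":0,"tx":0,"ty":0,"tz":0.028,"jaw":1},{"wx":0,"wy":0,"wz":0,"tx":0,"ty":0,"tz":0.014,"jaw":1},{"wx":0,"wy":0,"wz":0,"tx":0,"ty":0,"tz":0.002,"jaw":1},{"wx":0,"wy":0,"wz":0,"tx":0,"ty":0,"tz":0,"jaw":1},{"wx":0,"wy":0,"wz":0,"tx":0,"ty":0,"tz":0,"jaw":1}]}' 30
python3 -m handwheel '{"increments":[{"wx":0,"wy":0,"wz":0,"tx":0,"ty":0,"tz":0,"jaw":-1},{"wx":0,"wy":0,"wz":0,"tx":0,"ty":0,"tz":0,"jaw":-1},{"wx":0,"wy":0,"wz":0,"tx":0,"ty":0,"tz":0,"jaw":-1},{"wx":0,"wy":0,"wz":0,"tx":0,"ty":0,"tz":0,"jaw":-1},{"wx":0,"wy":0,"wz":0,"tx":0,"ty":0,"tz":0,"jaw":-1}]}' 30
python3 -m handwheel '{"increments":[{"wx":0,"wy":0,"wz":0,"tx":0,"ty":0,"tz":-0.005,"jaw":-1},{"wx":0,"wy":0,"wz":0,"tx":0,"ty":0,"tz":-0.025,"jaw":-1},{"wx":0,"wy":0,"wz":0,"tx":0,"ty":0,"tz":-0.03,"jaw":-1},{"wx":0,"wy":0,"wz":0,"tx":0,"ty":0,"tz":0,"jaw":-1},{"wx":0,"wy":0,"wz":0,"tx":0,"ty":0,"tz":0,"jaw":-1}]}' 30
```

```text
clock: 13.9
tool_pos: [626.3, 88.2, 43.1]
tcp_rot: [2.221, 2.221, 0.002]
force: [0.2, -0.3, -0.2]
width: 1.001
finger_force: 0.0
clock: 14.52
tool_pos: [626.1, 88.1, 42.4]
tcp_rot: [2.221, 2.221, 0.001]
force: [2.0, 1.0, 0.5]
width: 0.622
finger_force: 30.0
clock: 15.15
tool_pos: [624.8, 88.1, 100.9]
tcp_rot: [-2.22, -2.22, 0.002]
force: [0.2, -0.3, -2.7]
width: 0.622
finger_force: 30.0
```

```bash
python3 - <<'E'
from h import *
im,d,c=grab('top');P=cloud(d,c)
cv2.imwrite('pics/t2.png',cv2.resize(im[130:270,130:470],(799,329),interpolation=3)[...,::-1])
print(top_of(P,(287,227),76))
E
```

```text
None
```

View pics/t2.png

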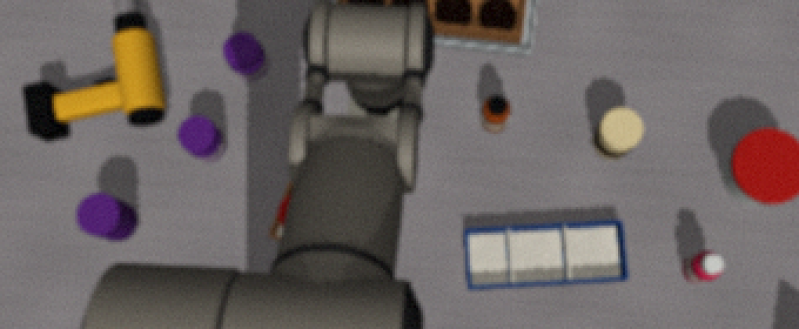

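The arm hides the kraft carton for now, so I'll check it later. The blue carton is undisturbed. Pale jar goes to its middle compartment.

```bash
python3 -m handwheel '{"increments":[{"wx":0,"wy":0,"wz":0,"tx":-0.047,"ty":-0.035,"tz":0,"jaw":-1},{"wx":0,"wy":0,"wz":0,"tx":-0.047,"ty":-0.035,"tz":0,"jaw":-1},{"wx":0,"wy":0,"wz":0,"tx":-0.047,"ty":-0.035,"tz":0,"jaw":-1},{"wx":0,"wy":0,"wz":0,"tx":-0.047,"ty":-0.035,"tz":0,"jaw":-1},{"wx":0,"wy":0,"wz":0,"tx":-0.045,"ty":-0.035,"tz":0,"jaw":-1}]}' 30
python3 -m handwheel '{"increments":[{"wx":0,"wy":0,"wz":0,"tx":0,"ty":0,"tz":0,"jaw":-1},{"wx":0,"wy":0,"wz":0,"tx":0,"ty":0,"tz":0.015,"jaw":-1},{"wx":0,"wy":0,"wz":0,"tx":0,"ty":0,"tz":0.015,"jaw":-1},{"wx":0,"wy":0,"wz":0,"tx":0,"ty":0,"tz":0.01,"jaw":-1},{"wx":0,"wy":0,"wz":0,"tx":0,"ty":0,"tz":0,"jaw":-1}]}' 30
```

```text
clock: 15.82
tool_pos: [448.8, -145.9, 101.1]
tcp_rot: [-2.22, -2.22, 0.001]
force: [0.7, -1.7, -1.8]
width: 0.623
finger_force: 30.0
clock: 16.45
tool_pos: [450.3, -144.1, 61.2]
tcp_rot: [-2.219, -2.221, 0.001]
force: [-0.0, 0.0, -1.8]
width: 0.623
finger_force: 30.0
```

```bash
python3 -m handwheel '{"increments":[{"wx":0,"wy":0,"wz":0,"tx":0,"ty":0,"tz":0.008,"jaw":-1},{"wx":0,"wy":0,"wz":0,"tx":0,"ty":0,"tz":0.005,"jaw":-1},{"wx":0,"wy":0,"wz":0,"tx":0,"ty":0,"tz":0.002,"jaw":-1},{"wx":0,"wy":0,"wz":0,"tx":0,"ty":0,"tz":0,"jaw":-1},{"wx":0,"wy":0,"wz":0,"tx":0,"ty":0,"tz":0,"jaw":-1}]}' 30
```

```text
clock: 17.08
tool_pos: [450.9, -145.0, 47.4]
tcp_rot: [2.221, 2.221, 0.0]
force: [-0.8, 0.0, -2.3]
width: 0.621
finger_force: 30.0
```

```bash
python3 -m handwheel '{"increments":[{"wx":0,"wy":0,"wz":0,"tx":0,"ty":0,"tz":0.001,"jaw":-1},{"wx":0,"wy":0,"wz":0,"tx":0,"ty":0,"tz":0,"jaw":-1},{"wx":0,"wy":0,"wz":0,"tx":0,"ty":0,"tz":0,"jaw":0.7},{"wx":0,"wy":0,"wz":0,"tx":0,"ty":0,"tz":0,"jaw":0.7},{"wx":0,"wy":0,"wz":0,"tx":0,"ty":0,"tz":0,"jaw":0.7}]}' 30
python3 -m handwheel '{"increments":[{"wx":0,"wy":0,"wz":0,"tx":0,"ty":0,"tz":-0.03,"jaw":0.7},{"wx":0,"wy":0,"wz":0,"tx":0,"ty":0,"tz":-0.04,"jaw":0.7},{"wx":0,"wy":0,"wz":0,"tx":-0.026,"ty":0.046,"tz":0,"jaw":1},{"wx":0,"wy":0,"wz":0,"tx":-0.027,"ty":0.047,"tz":0,"jaw":1},{"wx":0,"wy":0,"wz":0,"tx":-0.027,"ty":0.047,"tz":0,"jaw":1}]}' 30
python3 -m handwheel '{"increments":[{"wx":0,"wy":0,"wz":0,"tx":-0.027,"ty":0.046,"tz":0,"jaw":1},{"wx":0,"wy":0,"wz":0,"tx":0,"ty":0,"tz":0,"jaw":1},{"wx":0,"wy":0,"wz":0,"tx":0,"ty":0,"tz":0.02,"jaw":1},{"wx":0,"wy":0,"wz":0,"tx":0,"ty":0,"tz":0,"jaw":1},{"wx":0,"wy":0,"wz":0,"tx":0,"ty":0,"tz":0,"jaw":1}]}' 30
```

```text
clock: 17.7
tool_pos: [450.8, -144.9, 46.3]
tcp_rot: [2.221, 2.221, 0.0]
force: [0.3, 0.7, -0.5]
width: 0.842
finger_force: 0.0
clock: 18.32
tool_pos: [592.1, -225.6, 116.5]
tcp_rot: [2.221, 2.221, 0.0]
force: [-0.8, 0.1, 0.2]
width: 0.996
finger_force: 0.0
clock: 18.95
tool_pos: [636.5, -251.6, 97.0]
tcp_rot: [2.221, 2.221, 0.0]
force: [0.2, 0.6, 0.8]
width: 1.0
finger_force: 0.0
```

```bash
python3 - <<'E'
from h import *
im,d,c=grab('top');P=cloud(d,c)
cv2.imwrite('pics/t3.png',cv2.resize(im[130:270,130:470],(799,329),interpolation=3)[...,::-1])
print(top_of(P,(287,227),76),top_of(P,(258,222),89),top_of(P,(360,235),76));print(box(P,(272,226),172,(30,24)));print(box(P,(362,237),236,(40,20)))
E
```

```text
[461.4 138.7  21.2  76.3 461.4 142.9  35. ] [480.1 204.1  30.9  88.7 479.8 204.3 269. ] None
(((479.2597351074219, 192.21575927734375), (112.49784851074219, 88.23355865478516), 74.5768051147461), 143, np.float64(28.15045086645685))
(((491.35589599609375, -117.043701171875), (3.8015778064727783, 0.0), 100.07876586914062), 2, np.float64(28.660050086715195))
```

View pics/t3.png

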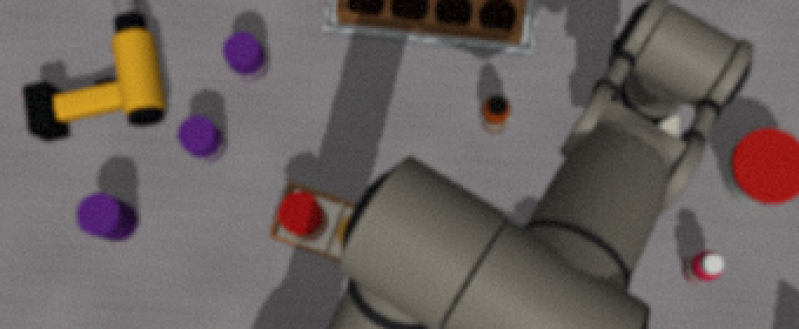

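The red tin at (300,212) is still fine and the gold lid just shows at (348,228), with the rest behind the arm. I'll continue with the cream tin.

```bash
python3 -m handwheel '{"increments":[{"wx":0,"wy":0,"wz":0,"tx":0,"ty":0.0005,"tz":0.03,"jaw":1},{"wx":0,"wy":0,"wz":0,"tx":0,"ty":0,"tz":0.014,"jaw":1},{"wx":0,"wy":0,"wz":0,"tx":0,"ty":0,"tz":0.002,"jaw":1},{"wx":0,"wy":0,"wz":0,"tx":0,"ty":0,"tz":0,"jaw":1},{"wx":0,"wy":0,"wz":0,"tx":0,"ty":0,"tz":0,"jaw":1}]}' 30
python3 -m handwheel '{"increments":[{"wx":0,"wy":0,"wz":0,"tx":0,"ty":0,"tz":0,"jaw":-1},{"wx":0,"wy":0,"wz":0,"tx":0,"ty":0,"tz":0,"jaw":-1},{"wx":0,"wy":0,"wz":0,"tx":0,"ty":0,"tz":0,"jaw":-1},{"wx":0,"wy":0,"wz":0,"tx":0,"ty":0,"tz":0,"jaw":-1},{"wx":0,"wy":0,"wz":0,"tx":0,"ty":0,"tz":0,"jaw":-1}]}' 30
python3 -m handwheel '{"increments":[{"wx":0,"wy":0,"wz":0,"tx":0,"ty":0,"tz":-0.005,"jaw":-1},{"wx":0,"wy":0,"wz":0,"tx":0,"ty":0,"tz":-0.025,"jaw":-1},{"wx":0,"wy":0,"wz":0,"tx":0,"ty":0,"tz":-0.03,"jaw":-1},{"wx":0,"wy":0,"wz":0,"tx":0,"ty":0,"tz":0,"jaw":-1},{"wx":0,"wy":0,"wz":0,"tx":0,"ty":0,"tz":0,"jaw":-1}]}' 30
```

```text
clock: 19.62
tool_pos: [637.8, -252.2, 51.3]
tcp_rot: [2.22, 2.22, 0.001]
force: [-0.4, 0.7, -0.3]
width: 1.003
finger_force: 0.0
clock: 20.25
tool_pos: [637.4, -251.9, 50.3]
tcp_rot: [2.221, 2.221, 0.0]
force: [-1.1, 0.2, 0.5]
width: 0.669
finger_force: 30.0
clock: 20.88
tool_pos: [636.5, -251.5, 108.9]
tcp_rot: [-2.22, -2.22, 0.001]
force: [-0.1, -0.3, -1.3]
width: 0.669
finger_force: 30.0
```

```bash
python3 -m handwheel '{"increments":[{"wx":0,"wy":0,"wz":0,"tx":0.006,"ty":-0.04,"tz":0,"jaw":-1},{"wx":0,"wy":0,"wz":0,"tx":0.006,"ty":-0.048,"tz":0,"jaw":-1},{"wx":0,"wy":0,"wz":0,"tx":0.006,"ty":-0.048,"tz":0,"jaw":-1},{"wx":0,"wy":0,"wz":0,"tx":0.0055,"ty":-0.04,"tz":0,"jaw":-1},{"wx":0,"wy":0,"wz":0,"tx":0,"ty":0,"tz":0,"jaw":-1}]}' 30
python3 -m handwheel '{"increments":[{"wx":0,"wy":0,"wz":0,"tx":0,"ty":0,"tz":0.005,"jaw":-1},{"wx":0,"wy":0,"wz":0,"tx":0,"ty":0,"tz":0.015,"jaw":-1},{"wx":0,"wy":0,"wz":0,"tx":0,"ty":0,"tz":0.015,"jaw":-1},{"wx":0,"wy":0,"wz":0,"tx":0,"ty":0,"tz":0.005,"jaw":-1},{"wx":0,"wy":0,"wz":0,"tx":0,"ty":0,"tz":0,"jaw":-1}]}' 30
```

```text
clock: 21.5
tool_pos: [457.9, -227.1, 108.9]
tcp_rot: [-2.219, -2.216, 0.002]
force: [0.1, -1.3, -1.3]
width: 0.67
finger_force: 30.0
clock: 22.12
tool_pos: [461.1, -228.1, 69.4]
tcp_rot: [-2.22, -2.221, 0.0]
force: [0.3, -0.0, -1.9]
width: 0.671
finger_force: 30.0
```

```bash
python3 -m handwheel '{"increments":[{"wx":0,"wy":0,"wz":0,"tx":0,"ty":0,"tz":0.008,"jaw":-1},{"wx":0,"wy":0,"wz":0,"tx":0,"ty":0,"tz":0.005,"jaw":-1},{"wx":0,"wy":0,"wz":0,"tx":0,"ty":0,"tz":0.001,"jaw":-1},{"wx":0,"wy":0,"wz":0,"tx":0,"ty":0,"tz":0,"jaw":-1},{"wx":0,"wy":0,"wz":0,"tx":0,"ty":0,"tz":0,"jaw":-1}]}' 30
```

```text
clock: 22.75
tool_pos: [461.3, -228.5, 56.4]
tcp_rot: [2.221, 2.221, 0.0]
force: [0.1, -0.1, -2.3]
width: 0.669
finger_force: 30.0
```

```bash
python3 -m handwheel '{"increments":[{"wx":0,"wy":0,"wz":0,"tx":0,"ty":0,"tz":0.0015,"jaw":-1},{"wx":0,"wy":0,"wz":0,"tx":0,"ty":0,"tz":0,"jaw":-1},{"wx":0,"wy":0,"wz":0,"tx":0,"ty":0,"tz":0,"jaw":0.7},{"wx":0,"wy":0,"wz":0,"tx":0,"ty":0,"tz":0,"jaw":0.7},{"wx":0,"wy":0,"wz":0,"tx":0,"ty":0,"tz":0,"jaw":0.7}]}' 30
python3 -m handwheel '{"increments":[{"wx":0,"wy":0,"wz":0,"tx":0,"ty":0,"tz":-0.03,"jaw":0.7},{"wx":0,"wy":0,"wz":0,"tx":0,"ty":0,"tz":-0.05,"jaw":0.7},{"wx":0,"wy":0,"wz":0,"tx":0.032,"ty":0.04,"tz":0,"jaw":1},{"wx":0,"wy":0,"wz":0,"tx":0.032,"ty":0.04,"tz":0,"jaw":1},{"wx":0,"wy":0,"wz":0,"tx":0.032,"ty":0.04,"tz":0,"jaw":1}]}' 30
python3 -m handwheel '{"increments":[{"wx":0,"wy":0,"wz":0,"tx":0.032,"ty":0.039,"tz":0,"jaw":1},{"wx":0,"wy":0,"wz":0,"tx":0.032,"ty":0.038,"tz":0,"jaw":1},{"wx":0,"wy":0,"wz":0,"tx":0,"ty":0,"tz":0,"jaw":1},{"wx":0,"wy":0,"wz":0,"tx":0,"ty":0,"tz":0.025,"jaw":1},{"wx":0,"wy":0,"wz":0,"tx":0,"ty":0,"tz":0,"jaw":1}]}' 30
```

```text
clock: 23.38
tool_pos: [461.4, -228.5, 54.9]
tcp_rot: [2.221, 2.221, 0.0]
force: [-0.3, 0.3, 0.5]
width: 0.85
finger_force: 0.0
clock: 24.0
tool_pos: [582.4, -131.5, 135.1]
tcp_rot: [2.221, 2.22, 0.001]
force: [-0.3, -0.7, -0.8]
width: 0.997
finger_force: 0.0
clock: 24.62
tool_pos: [656.3, -68.6, 107.7]
tcp_rot: [-2.219, -2.218, 0.004]
force: [-0.1, 0.7, 0.6]
width: 0.998
finger_force: 0.0
```

```bash
python3 -m handwheel '{"increments":[{"wx":0,"wy":0,"wz":0,"tx":0,"ty":0,"tz":0.03,"jaw":1},{"wx":0,"wy":0,"wz":0,"tx":0,"ty":0,"tz":0.03,"jaw":1},{"wx":0,"wy":0,"wz":0,"tx":0,"ty":0,"tz":0.01,"jaw":1},{"wx":0,"wy":0,"wz":0,"tx":0,"ty":0,"tz":0,"jaw":1},{"wx":0,"wy":0,"wz":0,"tx":0,"ty":0,"tz":0,"jaw":1}]}' 20
python3 -m handwheel '{"increments":[{"wx":0,"wy":0,"wz":0,"tx":0,"ty":0,"tz":0,"jaw":-1},{"wx":0,"wy":0,"wz":0,"tx":0,"ty":0,"tz":0,"jaw":-1},{"wx":0,"wy":0,"wz":0,"tx":0,"ty":0,"tz":0,"jaw":-1},{"wx":0,"wy":0,"wz":0,"tx":0,"ty":0,"tz":0,"jaw":-1},{"wx":0,"wy":0,"wz":0,"tx":0,"ty":0,"tz":0,"jaw":-1}]}' 20
python3 -m handwheel '{"increments":[{"wx":0,"wy":0,"wz":0,"tx":0,"ty":0,"tz":-0.005,"jaw":-1},{"wx":0,"wy":0,"wz":0,"tx":0,"ty":0,"tz":-0.025,"jaw":-1},{"wx":0,"wy":0,"wz":0,"tx":0,"ty":0,"tz":-0.03,"jaw":-1},{"wx":0,"wy":0,"wz":0,"tx":0,"ty":0,"tz":0,"jaw":-1},{"wx":0,"wy":0,"wz":0,"tx":0,"ty":0,"tz":0,"jaw":-1}]}' 20
```

```text
clock: 25.25
tool_pos: [659.1, -68.7, 41.4]
tcp_rot: [2.22, 2.22, 0.002]
force: [-0.2, -0.4, 0.2]
width: 0.999
finger_force: 0.0
clock: 25.88
tool_pos: [658.2, -68.3, 39.7]
tcp_rot: [2.221, 2.222, 0.0]
force: [2.7, 0.0, 0.6]
width: 0.506
finger_force: 1.2
clock: 26.5
tool_pos: [657.5, -68.2, 98.5]
tcp_rot: [-2.22, -2.22, 0.002]
force: [-0.6, 0.4, -2.3]
width: 0.457
finger_force: 19.9
```

```bash
python3 - <<'E'
from h import *
im,d,c=grab('top');P=cloud(d,c)
cv2.imwrite('pics/t4.png',cv2.resize(im[130:270,130:470],(799,329),interpolation=3)[...,::-1])
print(top_of(P,(287,227),76),top_of(P,(385,234),89),top_of(P,(360,235),76));print(box(P,(272,226),172,(30,24)));print(box(P,(362,237),236,(40,20)))
E
```

```text
[476.8 116.6  16.7  76.3 478.4 116.5  23. ] [ 460.5 -228.3   31.3   89.1  459.7 -227.6  274. ] [ 449.9 -144.4   28.    75.8  450.3 -143.7  219. ]
(((506.36676025390625, 156.12501525878906), (167.65782165527344, 22.465557098388672), 77.21360778808594), 80, np.float64(28.587855831093265))
(((455.8469543457031, -186.97198486328125), (88.38341522216797, 172.12051391601562), 7.159215927124023), 216, np.float64(28.402724374821176))
```

View pics/t4.png

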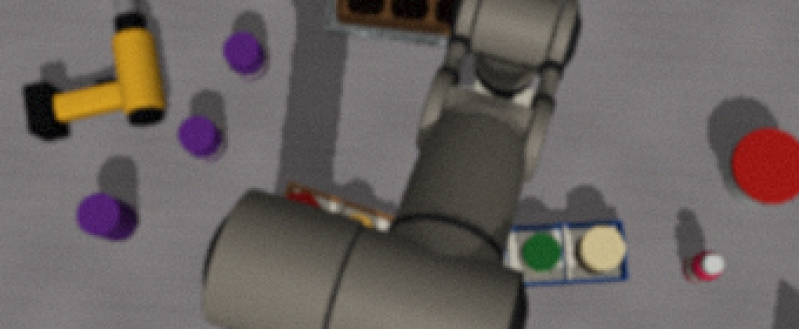

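The cream tin at (602,249) and pale jar at (541,252) are seated in the blue carton, their tops at 89 and 76 mm. The syrup is held at its 42 mm body. The jaws were still closing as the lift began, so I'll lower it in stages and watch the force.

```bash
python3 -m handwheel '{"increments":[{"wx":0,"wy":0,"wz":0,"tx":0,"ty":-0.04,"tz":0,"jaw":-1},{"wx":0,"wy":0,"wz":0,"tx":0,"ty":-0.046,"tz":0,"jaw":-1},{"wx":0,"wy":0,"wz":0,"tx":-0.001,"ty":-0.046,"tz":0,"jaw":-1},{"wx":0,"wy":0,"wz":0,"tx":-0.001,"ty":-0.045,"tz":0,"jaw":-1},{"wx":0,"wy":0,"wz":0,"tx":-0.001,"ty":-0.04,"tz":0,"jaw":-1}]}' 20
python3 -m handwheel '{"increments":[{"wx":0,"wy":0,"wz":0,"tx":0,"ty":0,"tz":0,"jaw":-1},{"wx":0,"wy":0,"wz":0,"tx":0,"ty":0,"tz":0,"jaw":-1},{"wx":0,"wy":0,"wz":0,"tx":0,"ty":0,"tz":0.01,"jaw":-1},{"wx":0,"wy":0,"wz":0,"tx":0,"ty":0,"tz":0.005,"jaw":-1},{"wx":0,"wy":0,"wz":0,"tx":0,"ty":0,"tz":0,"jaw":-1}]}' 20
python3 - <<'E'
from h import *
im,d,c=grab('scene');P=cloud(d,c)
cv2.imwrite('pics/s5.png',cv2.resize(im[120:300,140:400],(780,540),interpolation=3)[...,::-1])
E
```

```text
clock: 27.18
tool_pos: [438.7, -71.0, 98.6]
tcp_rot: [-2.22, -2.22, 0.002]
force: [0.4, -1.0, -1.4]
width: 0.451
finger_force: 19.9
clock: 27.8
tool_pos: [441.0, -71.2, 83.8]
tcp_rot: [-2.22, -2.221, 0.001]
force: [-0.1, 0.4, -0.9]
width: 0.456
finger_force: 19.9
```

View pics/s5.png

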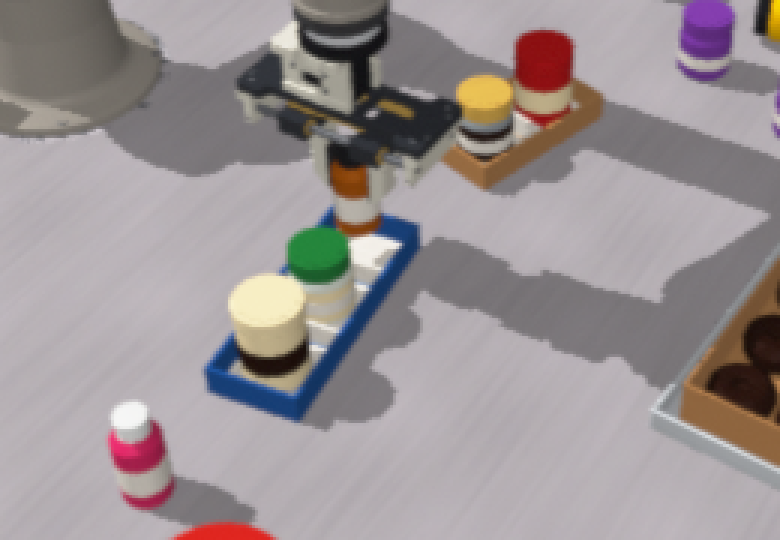

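The syrup at (357,195) hangs upright above the narrow compartment, and all four other items are standing in their cartons.

```bash
python3 -m handwheel '{"increments":[{"wx":0,"wy":0,"wz":0,"tx":0,"ty":0,"tz":0.015,"jaw":-1},{"wx":0,"wy":0,"wz":0,"tx":0,"ty":0,"tz":0.01,"jaw":-1},{"wx":0,"wy":0,"wz":0,"tx":0,"ty":0,"tz":0.003,"jaw":-1},{"wx":0,"wy":0,"wz":0,"tx":0,"ty":0,"tz":0,"jaw":-1},{"wx":0,"wy":0,"wz":0,"tx":0,"ty":0,"tz":0,"jaw":-1}]}' 20
python3 -m handwheel '{"increments":[{"wx":0,"wy":0,"wz":0,"tx":0,"ty":0,"tz":0.003,"jaw":-1},{"wx":0,"wy":0,"wz":0,"tx":0,"ty":0,"tz":0.002,"jaw":-1},{"wx":0,"wy":0,"wz":0,"tx":0,"ty":0,"tz":0,"jaw":-1},{"wx":0,"wy":0,"wz":0,"tx":0,"ty":0,"tz":0,"jaw":-1},{"wx":0,"wy":0,"wz":0,"tx":0,"ty":0,"tz":0,"jaw":-1}]}' 20
```

```text
clock: 28.48
tool_pos: [441.5, -71.4, 57.0]
tcp_rot: [2.221, 2.221, 0.001]
force: [-0.7, -0.3, -2.1]
width: 0.457
finger_force: 19.9
clock: 29.1
tool_pos: [441.2, -71.4, 51.7]
tcp_rot: [2.221, 2.221, 0.0]
force: [-0.1, 0.4, -1.2]
width: 0.452
finger_force: 19.9
```

```bash
python3 -m handwheel '{"increments":[{"wx":0,"wy":0,"wz":0,"tx":0,"ty":0,"tz":0.002,"jaw":-1},{"wx":0,"wy":0,"wz":0,"tx":0,"ty":0,"tz":0.002,"jaw":-1},{"wx":0,"wy":0,"wz":0,"tx":0,"ty":0,"tz":0.001,"jaw":-1},{"wx":0,"wy":0,"wz":0,"tx":0,"ty":0,"tz":0,"jaw":-1},{"wx":0,"wy":0,"wz":0,"tx":0,"ty":0,"tz":0,"jaw":-1}]}' 20
```

```text
clock: 29.72
tool_pos: [441.3, -71.4, 46.7]
tcp_rot: [2.221, 2.221, 0.0]
force: [-0.2, -0.6, -2.2]
width: 0.457
finger_force: 19.9
```

```bash
python3 -m handwheel '{"increments":[{"wx":0,"wy":0,"wz":0,"tx":0,"ty":0,"tz":0.001,"jaw":-1},{"wx":0,"wy":0,"wz":0,"tx":0,"ty":0,"tz":0.001,"jaw":-1},{"wx":0,"wy":0,"wz":0,"tx":0,"ty":0,"tz":0,"jaw":-1},{"wx":0,"wy":0,"wz":0,"tx":0,"ty":0,"tz":0,"jaw":-1},{"wx":0,"wy":0,"wz":0,"tx":0,"ty":0,"tz":0,"jaw":-1}]}' 20
```

```text
clock: 30.35
tool_pos: [441.2, -71.4, 44.7]
tcp_rot: [2.221, 2.221, 0.0]
force: [0.2, 0.5, -1.8]
width: 0.452
finger_force: 19.9
```

```bash
python3 -m handwheel '{"increments":[{"wx":0,"wy":0,"wz":0,"tx":0,"ty":0,"tz":0.0007,"jaw":-1},{"wx":0,"wy":0,"wz":0,"tx":0,"ty":0,"tz":0,"jaw":-1},{"wx":0,"wy":0,"wz":0,"tx":0,"ty":0,"tz":0,"jaw":0.4},{"wx":0,"wy":0,"wz":0,"tx":0,"ty":0,"tz":0,"jaw":0.4},{"wx":0,"wy":0,"wz":0,"tx":0,"ty":0,"tz":0,"jaw":0.4}]}' 20
python3 -m handwheel '{"increments":[{"wx":0,"wy":0,"wz":0,"tx":0,"ty":0,"tz":-0.02,"jaw":0.4},{"wx":0,"wy":0,"wz":0,"tx":0,"ty":0,"tz":-0.05,"jaw":0.4},{"wx":0,"wy":0,"wz":0,"tx":0,"ty":0,"tz":-0.06,"jaw":0.4},{"wx":0,"wy":0,"wz":0,"tx":0,"ty":0,"tz":-0.06,"jaw":0.4},{"wx":0,"wy":0,"wz":0,"tx":0,"ty":0,"tz":-0.03,"jaw":0.4}]}' 20
python3 -m handwheel '{"increments":[{"wx":0,"wy":0,"wz":0,"tx":0.05,"ty":0,"tz":0,"jaw":0.4},{"wx":0,"wy":0,"wz":0,"tx":0.06,"ty":0,"tz":0,"jaw":0.4},{"wx":0,"wy":0,"wz":0,"tx":0.06,"ty":0,"tz":0,"jaw":0.4},{"wx":0,"wy":0,"wz":0,"tx":0.06,"ty":0,"tz":0,"jaw":0.4},{"wx":0,"wy":0,"wz":0,"tx":0.06,"ty":0,"tz":0,"jaw":0.4}]}' 20
python3 -m handwheel '{"increments":[{"wx":0,"wy":0,"wz":0,"tx":0.05,"ty":-0.03,"tz":0,"jaw":0.4},{"wx":0,"wy":0,"wz":0,"tx":0.05,"ty":-0.03,"tz":0,"jaw":0.4},{"wx":0,"wy":0,"wz":0,"tx":0.05,"ty":-0.03,"tz":0,"jaw":0.4},{"wx":0,"wy":0,"wz":0,"tx":0.05,"ty":-0.03,"tz":0,"jaw":0.4},{"wx":0,"wy":0,"wz":0,"tx":0,"ty":0,"tz":0,"jaw":0.4}]}' 20
python3 - <<'E'
from h import *
im,d,c=grab('scene')
cv2.imwrite('pics/s6.png',cv2.resize(im[90:330,140:460],(800,600),interpolation=3)[...,::-1])
im,d,c=grab('top');P=cloud(d,c)
B={'k':((471.1,163.2),-15.2),'b':((452,-154.9),7.2)}
print(box(P,(272,226),172,(30,24)));print(box(P,(362,237),236,(40,20)))
for k,s,h,b in(('red',(258,222),89,'k'),('dark',(287,227),76,'k'),('pale',(360,235),76,'b'),('cream',(385,234),89,'b'),('amber',(336,235),96,'b'),('berry',(431,243),92,'b'),):
    t=top_of(P,s,h); 
    if t is None: print(k,t);continue
    (c0,a)=B[b];a=np.radians(a);d_=t[:2]-c0;print(k,t,'in box',d_@[np.cos(a),np.sin(a)],d_@[-np.sin(a),np.cos(a)])
print(top_of(P,(458,200),84,8,25))
E
```

```text
clock: 30.98
tool_pos: [441.2, -71.4, 43.9]
tcp_rot: [-2.221, -2.221, -0.0]
force: [-1.1, -0.9, 0.1]
width: 0.692
finger_force: 0.0
clock: 31.6
tool_pos: [441.9, -71.6, 267.3]
tcp_rot: [2.218, 2.219, 0.004]
force: [-1.0, 0.2, -0.5]
width: 0.701
finger_force: 0.0
clock: 32.22
tool_pos: [440.8, 220.5, 264.0]
tcp_rot: [2.221, 2.221, 0.0]
force: [0.7, -1.1, -0.2]
width: 0.7
finger_force: 0.0
clock: 32.85
tool_pos: [318.7, 421.2, 263.5]
tcp_rot: [-2.215, -2.227, 0.001]
force: [-0.3, -0.7, 0.1]
width: 0.703
finger_force: 0.0
(((471.0614318847656, 163.24977111816406), (172.98692321777344, 88.19950866699219), 74.65618896484375), 232, np.float64(28.79892019563068))
(((451.73419189453125, -154.913330078125), (88.26301574707031, 236.02584838867188), 7.05867338180542), 324, np.float64(28.920464411744682))
red [480.3 204.6  31.2  88.4 480.4 204.6 265. ] in box -1.9764802465865472 42.36382331464965
dark [459.1 122.7  27.8  75.4 458.9 123.  216. ] in box -0.9615361987127198 -42.22943816981898
pale [ 449.6 -144.2   28.    76.   449.8 -144.   219. ] in box -1.0400096840166664 10.916427064619256
cream [ 459.6 -228.2   31.    88.8  459.5 -227.9  270. ] in box -1.6468542902734464 -73.67454018143992
amber [441.2 -72.2  13.7  95.  441.2 -72.3  56. ] in box -0.3497803584284114 83.40148472120181
berry [ 447.1 -382.1   14.1   90.4  448.  -382.3   59. ] in box -33.33707270225085 -224.7943272941843
[ 596.7 -466.1   56.5   83.8  595.8 -465.7  835. ]
```

View pics/s6.png

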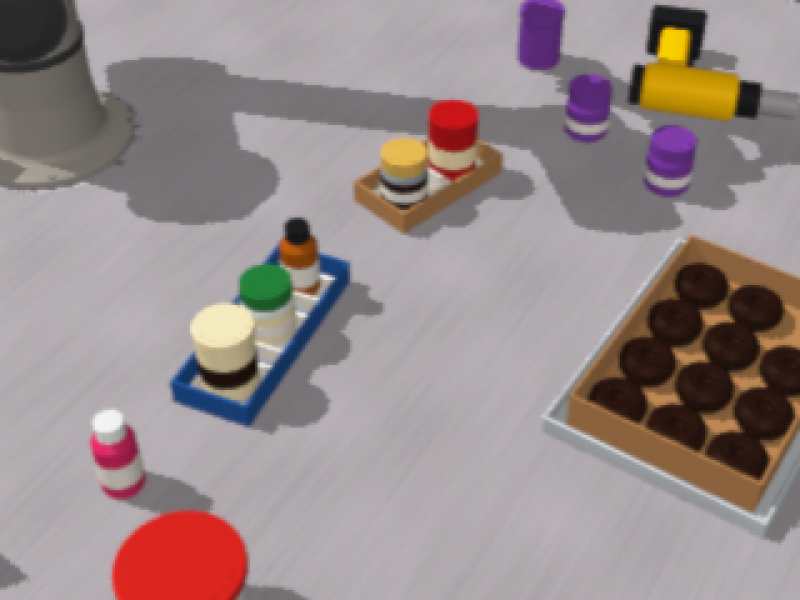

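All five items stand centred in their own compartments and both cartons are flat. The berry syrup at (118,455), the tub and the heat gun haven't moved, so I'm handing in.

```bash
python3 -c "
from rig import ctrl;print(ctrl.hand_in())"
```

```text
the job is handed in; nothing more can be done
None
```

Job handed in after about 33 s of robot time: all five items stand upright within about 2 mm of their compartment centres, both cartons are flat, and the berry syrup, tub and heat gun are where they started; no verdict came back.

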